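Check the seed meter's spring on its draw gauge and shut the flap

ROBOT

A 6-joint arm with a two-finger parallel gripper is mounted at the origin on the work surface. World frame = base frame: x ahead of the robot, y to its left, z up, the work surface at z = 0. Lengths are in m, angles in rad, forces in N, time in s.
With the tool pointing down it reaches from about 0.35 to 0.875 m from the base axis. Payload 4.2 kg.
Tool frame: the origin (TCP) lies at the very end of the fingers, on their centre line; the grasp point (between the pads) lies 19 mm behind it; z points along the fingers, y is the line along which they close (so a half turn about z gives the same grasp; the last joint's range is limited). The gripper opens to 85 mm and grips with 20 to 120 N. Pads are 22 mm wide; open, the fingers measure 114 mm over their backs; the gripper's body (76 mm by 85 mm) begins 54 mm behind the grasp point. The pads swing forward as they close: fully open they stand 13 mm farther back than shut.
Start: joints at [1.55, 0.385, 0.008, 0, -1.194, -0.259], TCP at [0.173, 0.601, 0.231] pointing down, gripper open.
Joint ranges: [-3.14, 3.14], [-1.21, 2.06], [-1.07, 1.41], [-3.16, 2.05], [-2.99, -0.16], [-3.1, 3.1]. Speed limits (rad/s): [2.79, 2.79, 3.14, 3.14, 3.14, 3.14].

INTERFACE

Orientations are given as a unit quaternion [w, x, y, z].
In Python, from plant import env gives the robot as it stands.
- The arm moves only by the tool servo_tool, never from a script. Its argument "increments" is a list of rows, each a list of 7 numbers: the shift along the world's x, y, z in mm, then the turn, a rotation vector about the world's x, y, z in rad, then the opening, from 0 (shut) to 1 (fully open). In form: [[x, y, z, ax, ay, az, hand], ...]. A call has 1 to 20 rows; each row is the pose to reach, as a shift and turn from the pose commanded when the call began; what a row does not reach only later rows make up. A row lasts 1/12 s, in which the tool goes at most 41.7 mm and 7.16 degrees, less where a joint would pass 70% of its speed; a pose out of reach is approached as far as the arm can. A call with a gripper value outside its range is refused whole. The fingers move at their own pace and stop on an object; "force" is the grip in N (left out, the last holds). Time passes only in rows, so rows that repeat a pose let the fingers close. It gives the time, the measured TCP pose, the force, the opening and the grip force at its end, in the units of the state.
- env.state(): the state, without advancing time (a new reading comes with each control period).
- env.camera(name): name is "scene" or "top" or "wrist"; returns a dict with "image" (420x560x3 uint8, red, green, blue), "depth" (420x560 float32, m along the optical axis (not along the pixel's ray), 0 where there is no reading), "mtx" (3x3 intrinsics, pixels), "xyz" and "attitude" of the camera in the world. Camera axes: x right, y down, z forward; pixel columns grow to the right and rows downward; lengths in m; the calibration is good to about 2 mm. The wrist camera is an equidistant fisheye: a pixel r from the principal point sees the ray r / f radians off the axis. A picture is of the moment at which its call begins.
- env.finish_job(): hands the job in; it is judged then, once.
The state is a dict: "t": time; "joints": joint angles; "qd": joint speeds; "effort": joint torques, N m; "ee_pos": TCP position; "orientation": TCP orientation; "force": force on the tool from outside, world axes, zero at the start; "wrist_torque": the same for the moment, N m; "grip_width": finger opening in m; "gripper_force": force on a finger pad.
Only numpy, scipy, OpenCV 4.12 (cv2) and the standard library are available. Lean on these libraries where they do the work, as an engineer would, in place of code of your own. Each camera call takes 0.05 s, during which the arm holds its last target. There are 200 camera calls.

TASK

Test the spring of the seed meter: first take the steel cam follower off the gauge bed and leave it in the orange parts tray, then pull the gauge's black handle out until the red pointer is level with the green marker and hold it there for about two seconds, without stretching it well past the marker. Let the handle back home gently, never letting it snap back, and finally press the steel inspection flap shut until it has clicked past its catch. Leave the marker and the other parts on the bench where they are.

Things in the scene. Friction and masses are not known exactly. Their poses are not given: they have to be found in the camera images.
- meter: Seed meter and draw gauge, bolted down. Origin on the bench under the housing's centre, z up. Housing: cast aluminium box 140 (x) x 130 (y) x 95 mm high, open at the top under the flap. The gauge sticks out of its +y side.
- bed (a point): Middle of the top of the blue gauge bed, at x = 0, y = 240, z = 30 mm of the meter, axes as the meter's. The bed is 34 mm wide (x) and runs along y from 55 to 335 mm; a steel spring barrel (top at z = 58 mm) lies on it at y = 60 to 145 mm; a white scale strip with black ticks, flush with the bed, lies beside it at x = 17 to 47 mm.
- pull (a joint): Pull of the gauge's sprung slide, m: 0 = home against its stop, grows to 0.10 as the handle is pulled along the meter's +y, away from the housing. The spring pulls it back home: about 3 N at home and 12 N at 85 mm. Pointer and marker are level when joint pull equals joint mark.
- pull_grip (a point): Middle of the gripping part of the black upright handle on the slide, 75 mm above the bench; the handle is 28 mm across the bed (x) and 16 mm along it (y), rises from z = 41 to z = 91 mm and stands on a steel carriage 30 x 30 mm. At home it is at x = 0, y = 190 mm of the meter. Axes as the meter's.
- pointer (a point): Tip of the red pointer, a fin 6 mm thick on the +x side of the slide, at z = 40 mm; moves with the handle. Axes as the meter's.
- mark (a joint): Setting of the green marker on the scale, m: the pull at which the red pointer is level with it. Stiff to move; it is not to be moved.
- mark_tip (a point): Tip, next to the pointer's track, of the green marker, a fin 6 mm thick and 10 mm high on a 20 mm long foot on the scale strip, z = 40 mm. The pointer is level with it when both have the same y in the meter's frame. Axes as the meter's.
- flap (a joint): Opening angle of the inspection flap, rad: 0 = shut flat on the housing, grows as its near edge lifts. A stiff hinge holds it where it is left. A sprung ball catch holds it up at about 0.11; it must be pressed down (some 6 to 10 N near its free edge) past the catch to 0.
- flap_press (a point): Point on the upper face of the flap, on its middle line, 98 mm from the hinge axis and 30 mm from its free edge; when shut it is 99 mm above the bench. z = outward normal of the flap. The flap is a steel plate 130 (from hinge to free edge) x 112 x 3 mm with a yellow stripe near the free edge.
- flap_hinge (a point): Middle of the flap's hinge axis, at x = 62, y = 0, z = 96 mm of the meter; the axis runs along the meter's y. The flap lies towards the meter's -x when shut.
- follower: Loose steel cam follower, 90 g, standing on the gauge bed in the slide's way: a roller 28 mm in diameter and 14 mm high with a stud 12 mm in diameter and 28 mm long upright on it, 42 mm high in all. Origin at the centre of the roller's underside, z along the stud.
- follower_stud (a point): Point on the axis of the follower's stud, 30 mm above the roller's underside: the place to grip it.
- tray: Open orange parts tray, heavy, fixed: 120 (x) x 110 (y) x 28 mm high, walls 4 mm, floor 4 mm. Origin under its centre.
- hub: Bystander: galvanised drive hub, flange 76 mm in diameter, 41 mm high. Origin under its centre.
- singulator: Bystander: white singulator disc, 90 mm in diameter, 18 mm high. Origin under its centre.
- pulley: Bystander: black rubber pulley, 68 mm in diameter, 27 mm high. Origin under its centre.
- wrench: Bystander: steel wrench 160 mm long lying flat. Origin under its middle, x along it.
- bearing: Bystander: steel bearing ring, 42 mm in diameter, 12 mm high. Origin under its centre.
- greasecan: Bystander: red can, 60 mm in diameter, 100 mm high. Origin under its centre.
Not all that is in view belongs to the job. Of the things shaped like the follower, the steel one is meant. Several things have the shape of the tray; the one meant has the colours described above.

How it is judged:
By the outcome, as a careful person would: the job done as asked, in the order asked, and still so for the second after the job is handed in, with the robot touching nothing.
It also fails if it takes over 72 s, if anything falls off the work surface, if the arm or the gripper's body presses on something with over 40 N, if the wrist force passes 120 N, or if a joint passes its speed limit or range.

## Working session

There is one attempt and no reset: what is moved stays moved. The work goes in short steps, Python scripts to look and compute and a tool call to move; the robot and the scene stay as the last step left them, time stands still between calls to the robot, and variables do not carry over. Pictures are saved under pics/ and viewed, at most 13 in all, crops included, and the job is handed in when it is done.

Besides the shell and the picture viewer there is one more tool, called as name([rows], argument=value, ...), one row to a line, values as JSON. servo_tool: Moves the arm, as the interface text tells. Its arguments: {"type":"object","properties":{"increments":{"type":"array","items":{"type":"array","items":{"type":"number"}}},"force":{"type":"number"}},"required":["increments"]}

```bash
mkdir -p pics; cat > h.py <<'E'
import numpy as np,cv2
from plant import env
from scipy.spatial.transform import Rotation as R
def rot(c):
    a=np.array(c["attitude"]); return a if a.shape==(3,3) else R.from_quat(a[[1,2,3,0]]).as_matrix()
def shot(n):
    c=env.camera(n); np.save(f"pics/{n}.npy",c,allow_pickle=True); return c
def load(n): return np.load(f"pics/{n}.npy",allow_pickle=True).item()
def px(c,u,v,z=None):
    "world point of pixel, by depth, or on plane z (pinhole)"
    K=c["mtx"]; r=np.array([(u-K[0][2])/K[0][0],(v-K[1][2])/K[1][1],1])
    o=np.array(c["xyz"]);d=rot(c)@r
    return o+d*(c["depth"][int(v),int(u)] if z is None else (z-o[2])/d[2])
def proj(c,p):
    q=rot(c).T@(np.array(p)-c["xyz"]); q=c["mtx"]@q; return q[:2]/q[2]
def save(im,f,s=1): cv2.imwrite("pics/"+f,cv2.resize(im[...,::-1],None,fx=s,fy=s,interpolation=cv2.INTER_CUBIC))
E
python3 - <<'E'
from h import *
for n in("scene","top"):
    c=shot(n); save(c["image"],n+"1.png",1.42); print(n,c["xyz"],c["attitude"],c["mtx"])
print(env.state())
E
```

```text
scene [1.09973943 0.54348641 0.62958884] [-0.18802661  0.37501386  0.8023437  -0.4245647 ] [[451.4057234    0.         277.49010191]
 [  0.         451.4057234  209.72319183]
 [  0.           0.           1.        ]]
top [0.46162427 0.01606439 1.03470651] [-0.03321469  0.70821988 -0.70450043  0.03163116] [[412.87754702   0.         281.89978299]
 [  0.         412.87754702 207.57670543]
 [  0.           0.           1.        ]]
{'t': 0.1, 'joints': array([ 1.54956141e+00,  3.85505858e-01,  6.74580876e-03, -4.16756811e-04,
       -1.19399824e+00, -2.58577292e-01]), 'qd': array([ 0.00084785, -0.00065137,  0.00343508,  0.00224851, -0.00044978,
        0.00017859]), 'effort': array([-1.22174301e-04, -3.93317270e+01,  1.88930798e+01,  4.19789851e+00,
       -2.59839479e-03,  4.22852708e-06]), 'ee_pos': array([0.17246747, 0.60018717, 0.23031133]), 'orientation': array([ 9.97013582e-04,  9.90217878e-01, -1.39526178e-01, -7.61813582e-05]), 'force': array([ 0.65847146,  0.24339959, -0.32084852]), 'wrist_torque': array([ 0.00790326, -0.00152482, -0.04183366]), 'gripper_force': 0.0, 'grip_width': 0.08496834128084213}
```

View pics/scene1.png

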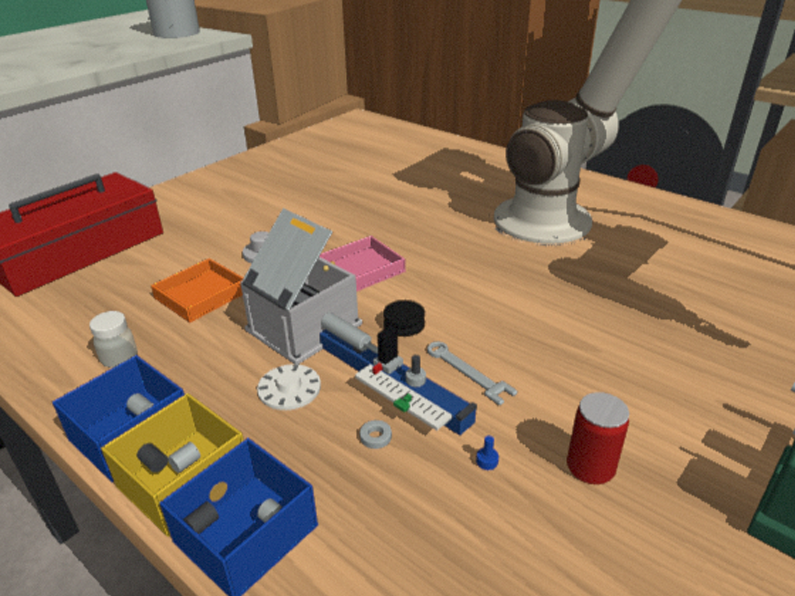

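View pics/top1.png

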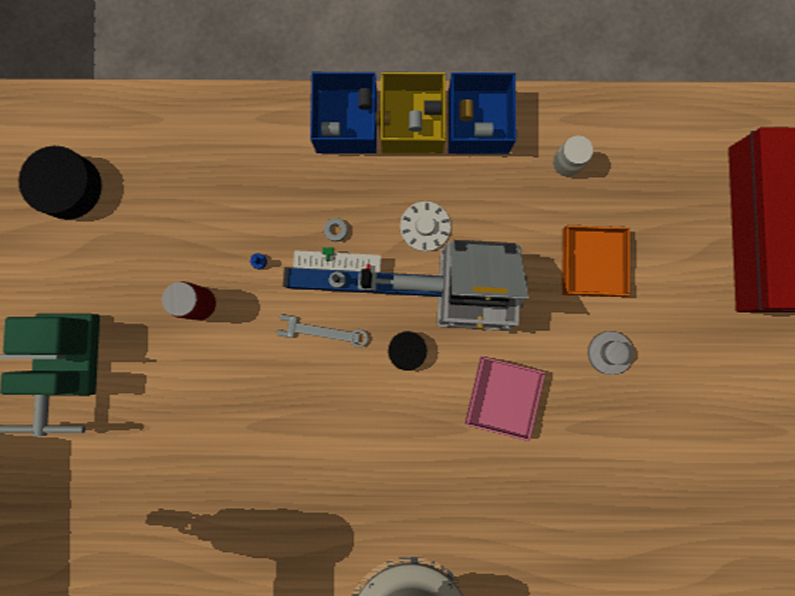

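Scene: the steel follower is at (415,370) in the scene view and (337,279) in the top view, standing on the bed. It could be confused with the blue follower at (487,455)/(259,261). The orange tray is at top (598,260), and the pink one at (507,398) has the same shape. I choose the steel follower and the orange tray, and check them in a close crop.

```bash
python3 - <<'E'
from h import *
c=load("top"); save(c["image"][150:240,190:380],"topc.png",4.2)
s=load("scene"); save(s["image"][200:320,210:345],"scc.png",5)
E
```

```text
(no output)
```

View pics/topc.png

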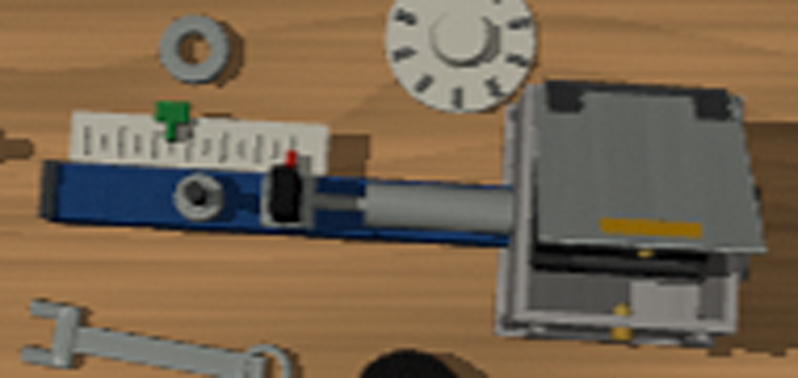

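View pics/scc.png

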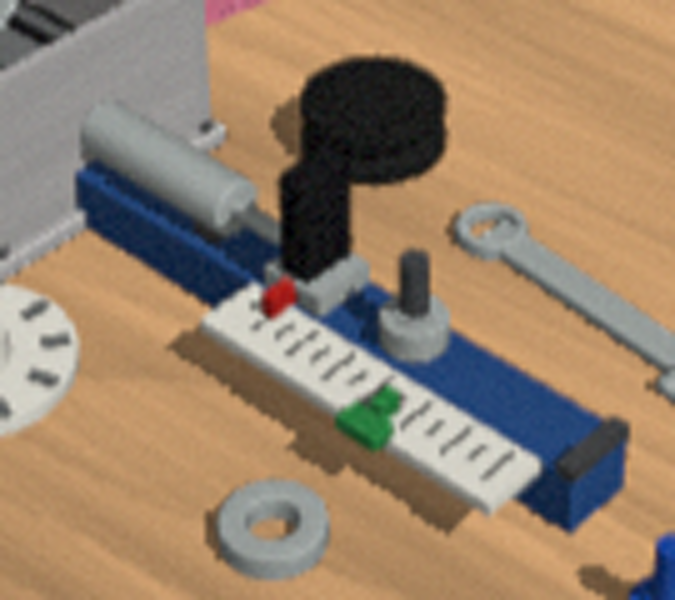

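The crops confirm the steel follower: stud top at (413,258) in the scene crop and (195,192) in the top crop, between the carriage and the end of the bed. The red pointer is at (291,158) and the green marker tip at (180,135) in the top crop. Next I measure with depth.

```bash
cat >> h.py <<'E'
def cloud(c):
    K=c["mtx"]; v,u=np.mgrid[:420,:560]; d=c["depth"]
    P=np.stack([(u-K[0][2])/K[0][0]*d,(v-K[1][2])/K[1][1]*d,d],-1)@rot(c).T+c["xyz"]
    P[d==0]=np.nan; return P
E
python3 - <<'E'
from h import *
from scipy.optimize import least_squares
t=load("top"); s=load("scene"); T=lambda u,v:(190+u/4.2,150+v/4.2); S=lambda u,v:(210+u/5,200+v/5)
f=lambda p:np.round(np.array(p)*1000,1)
for n,c,(u,v),z in [("handle",t,T(287,188),.091),("handle",s,S(318,176),.091),("stud",t,T(194,190),.072),("stud",s,S(413,257),.072),
 ("strip A",t,T(72,111),.03),("strip A",s,S(490,513),.03),("strip B",t,T(330,126),.03),("strip B",s,S(203,325),.03),("stripC",s,S(540,467),.03),("stripC",t,T(70,160),.03),
 ("bed-",t,T(57,222),.03),("bed-b",t,T(440,241),.03),
 ("ptr",t,T(291,153),.044),("ptr",s,S(278,288),.044),("mark",t,T(180,138),.044),("mark",s,S(388,393),.044),
 ("trayA",t,(563/1.42,226/1.42),.028),("trayB",t,(629/1.42,227/1.42),.028),("trayC",t,(630/1.42,297/1.42),.028),("trayD",t,(563/1.42,294/1.42),.028),
 ("can",t,(180/1.42,300/1.42),.1),("flapFree L",t,T(538,241),None),("flapFree R",t,T(763,250),None),("flapmid",t,T(650,170),None),("flapStripe",t,T(652,229),None),("flapHingeL",t,T(570,110),None)]:
    print(n,f(px(c,u,v,z)), f(px(c,u,v)))
for c in(t,s):
    P=cloud(c); im=c["image"].astype(int)
    black=(im.max(2)<40)&(P[...,2]>.08)&(P[...,2]<.1)
    Q=P[black]; Q=Q[(abs(Q[:,1]-.1)<.25)]; print("blk",len(Q),f(Q.mean(0)) if len(Q) else 0)
    for n,m in(("red",(im[...,0]>130)&(im[...,1]<50)),("green",(im[...,1]>90)&(im[...,0]<50)&(im[...,2]<90))):
        Q=P[m]; Q=Q[(Q[:,2]>.03)&(Q[:,2]<.06)]; print(n,len(Q),f(np.nanmean(Q,0)),f(Q.min(0)),f(Q.max(0)))
E
```

```text
handle [577.8  72.8  91. ] [577.7  72.8  91.6]
handle [583.4  82.3  91. ] [582.9  81.9  90.4]
stud [578.7 126.   72. ] [578.8 126.1  71.1]
stud [580.4 127.2  72. ] [580.7 127.5  72.4]
strip A [630.1 203.   30. ] [630.4 203.4  28.1]
strip A [634.9 206.7  30. ] [631.5 204.3  25.6]
strip B [622.   51.7  30. ] [627.   52.8  -1.3]
strip B [626.7  57.6  30. ] [623.   53.8  25.3]
stripC [605. 207.  30.] [603.6 206.1  28.3]
stripC [601.1 203.5  30. ] [601.1 203.5  30.4]
bed- [564.7 210.3  30. ] [566.1 213.   15.9]
bed-b [554.7 -12.9  30. ] [555.6 -13.2  19.8]
ptr [603.9  73.6  44. ] [604.3  73.7  41.2]
ptr [602.9  76.9  44. ] [601.2  75.3  42. ]
mark [612.3 137.7  44. ] [614.7 139.6  28.5]
mark [621.6 148.5  44. ] [618.5 146.   40.3]
trayA [ 676.  -264.2   28. ] [ 6.819e+02 -2.719e+02  4.000e-01]
trayB [ 674.8 -379.1   28. ] [ 6.806e+02 -3.899e+02  4.000e-01]
trayC [ 552.4 -377.1   28. ] [ 555.3 -389.5   -3.8]
trayD [ 557.  -261.9   28. ] [ 559.1 -268.     5.8]
can [537.4 371.  100. ] [537.5 371.8  97.8]
flapFree L [540.7 -56.7 183.8] [540.7 -56.7 183.8]
flapFree R [ 536.5 -166.7  187.4] [ 536.5 -166.7  187.4]
flapmid [ 581.5 -118.1  144.9] [ 581.5 -118.1  144.9]
flapStripe [ 547.5 -113.8  178.2] [ 547.5 -113.8  178.2]
flapHingeL [617.9 -80.1 113.9] [617.9 -80.1 113.9]
blk 72 [576.6  77.1  89.2]
red 3 [602.9  74.4  41.2] [600.5  74.4  41. ] [605.3  74.4  41.3]
green 29 [628.4 145.   36.3] [615.2 138.1  32.1] [635.4 151.2  41.6]
blk 160 [381.4  86.4  89. ]
red 592 [ 684.1 -491.4   45.1] [ 534.  -577.7   30. ] [830.8 403.5  60. ]
green 63 [630.5 146.8  37.6] [618.6 137.3  32.7] [639.2 154.8  41.8]
```

servo_tool([
  [406.5, -475, -101, 0, 0, -1.34, 0.4],
  [406.5, -475, -101, 0, 0, -1.34, 0.4],
  [406.5, -475, -101, 0, 0, -1.34, 0.4],
  [406.5, -475, -101, 0, 0, -1.34, 0.4],
  [406.5, -475, -101, 0, 0, -1.34, 0.4],
  [406.5, -475, -101, 0, 0, -1.34, 0.4],
  [406.5, -475, -101, 0, 0, -1.34, 0.4],
  [406.5, -475, -101, 0, 0, -1.34, 0.4],
  [406.5, -475, -101, 0, 0, -1.34, 0.4],
  [406.5, -475, -101, 0, 0, -1.34, 0.4],
  [406.5, -475, -101, 0, 0, -1.34, 0.4],
  [406.5, -475, -101, 0, 0, -1.34, 0.4],
  [406.5, -475, -101, 0, 0, -1.34, 0.4],
  [406.5, -475, -101, 0, 0, -1.34, 0.4],
  [406.5, -475, -101, 0, 0, -1.34, 0.4],
  [406.5, -475, -101, 0, 0, -1.34, 0.4],
  [406.5, -475, -101, 0, 0, -1.34, 0.4],
  [406.5, -475, -101, 0, 0, -1.34, 0.4],
  [406.5, -475, -101, 0, 0, -1.34, 0.4],
  [406.5, -475, -101, 0, 0, -1.34, 0.4],
], force=30)

```text
t: 1.77
ee_pos: [0.5785, 0.1268, 0.1307]
orientation: [0.0, -0.69, 0.724, 0.0]
force: [0.2, -0.0, 0.2]
grip_width: 0.0344
gripper_force: 0.0
```

```bash
python3 - <<'E'
from h import *
w=shot("wrist"); print(w["xyz"],w["attitude"],w["mtx"])
t=shot("top")
import numpy as np
im=np.vstack([np.hstack([cv2.resize(w["image"],(400,300)),cv2.resize(t["image"][140:245,200:340],(400,300))])])
save(im,"w1.png")
E
```

```text
[0.57554793 0.05087324 0.27437043] [0.00383254 0.02345868 0.98848986 0.14940816] [[325.1922621    0.         276.4781875 ]
 [  0.         325.1922621  213.06789488]
 [  0.           0.           1.        ]]
```

View pics/w1.png

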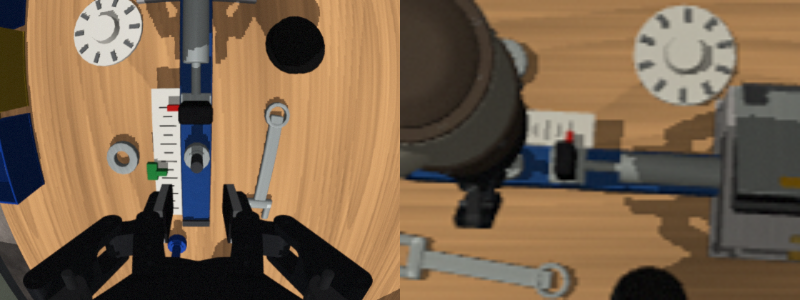

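The wrist view (left half) shows the stud at (197,152), between the fingers at (160,195) and (235,195). The red pointer is at (173,107) and the green marker at (155,170). I check the stud with the fisheye model.

```bash
cat >> h.py <<'E'
def fpx(c,u,v,z):
    K=c["mtx"]; a=np.array([(u-K[0][2])/K[0][0],(v-K[1][2])/K[1][1]]); r=np.hypot(*a)
    d=rot(c)@np.r_[a/r*np.sin(r),np.cos(r)]; o=np.array(c["xyz"]); return o+d*(z-o[2])/d[2]
E
python3 - <<'E'
from h import *
w=load("wrist"); im=w["image"].astype(int)
f=lambda p:np.round(np.array(p)*1000,1)
print("stud top?",f(fpx(w,197*1.4,149*1.4,.072)),"base",f(fpx(w,197*1.4,157*1.4,.044)))
for n,m,z in(("red",(im[...,0]>130)&(im[...,1]<60)&(im[...,2]<60),.044),("green",(im[...,1]>80)&(im[...,0]<60)&(im[...,2]<90),.040)):
    v,u=np.nonzero(m); k=(v>120)&(v<260)&(u>180)&(u<280); u,v=u[k],v[k]
    print(n,len(u),u.min(),u.max(),v.min(),v.max(),f(fpx(w,u.mean(),v.mean(),z)))
save(w["image"][120:270,180:330],"wc.png",4)
E
```

```text
stud top? [578.9 110.4  72. ] base [579.8 127.3  44. ]
red 104 234 249 148 154 [601.7  74.7  44. ]
green 362 206 233 230 250 [627.8 143.6  40. ]
```

View pics/wc.png

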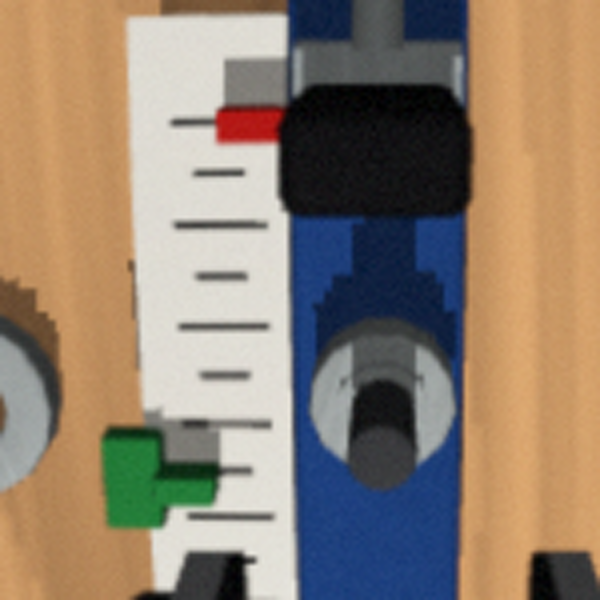

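Wrist crop: stud top at (383,460), red pointer at (250,124), and the marker fin's top face at (190,492). The stud is centred between the fingers.

```bash
python3 - <<'E'
from h import *
w=load("wrist"); t=np.load("pics/top.npy",allow_pickle=True).item(); g=lambda u,v:(180+u/4,120+v/4)
f=lambda p:np.round(np.array(p)*1000,1)
for n,q,z in(("stud",g(383,460),.072),("roller",g(383,408),.044),("ptr",g(250,126),.045),("mark top",g(190,492),.045),("mark top",g(190,485),.04),("handle top",g(377,153),.091)): print(n,f(fpx(w,*q,z)))
s=env.state(); print(s["ee_pos"],s["joints"])
E
```

```text
stud [579.8 128.7  72. ]
roller [579.9 129.   44. ]
ptr [600.9  75.   45. ]
mark top [617.8 144.   45. ]
mark top [618.6 144.6  40. ]
handle top [578.1  75.   91. ]
[0.57858358 0.12687873 0.13080882] [ 4.89007233e-01  4.17883904e-01 -2.11734718e-01 -7.91175048e-05
 -9.40474173e-01 -5.35942548e-01]
```

servo_tool([
  [1, 1, -30, 0, 0, 0, 0.4],
  [1, 1, -60, 0, 0, 0, 0.4],
  [1, 1, -75, 0, 0, 0, 0.4],
  [1, 1, -87, 0, 0, 0, 0.4],
  [1, 1, -87, 0, 0, 0, 0.4],
  [1, 1, -87, 0, 0, 0, 0.0],
  [1, 1, -87, 0, 0, 0, 0.0],
  [1, 1, -87, 0, 0, 0, 0.0],
  [1, 1, -87, 0, 0, 0, 0.0],
  [1, 1, -87, 0, 0, 0, 0.0],
  [1, 1, -87, 0, 0, 0, 0.0],
  [1, 1, -87, 0, 0, 0, 0.0],
], force=30)

```text
t: 2.87
ee_pos: [0.5809, 0.1275, 0.0451]
orientation: [0.002, -0.69, 0.724, -0.0]
force: [-2.8, 1.3, 6.5]
grip_width: 0.0107
gripper_force: 29.9
```

servo_tool([
  [0, 0, 15, 0, 0, 0, 0.0],
  [0, 0, 50, 0, 0, 0, 0.0],
  [0, 0, 90, 0, 0, 0, 0.0],
  [0, 0, 130, 0, 0, 0, 0.0],
  [0, 0, 170, 0, 0, 0, 0.0],
  [0, 0, 207, 0, 0, 0, 0.0],
  [0, 0, 207, 0, 0, 0, 0.0],
])

```text
t: 3.45
ee_pos: [0.584, 0.1275, 0.2601]
orientation: [0.008, -0.69, 0.724, -0.004]
force: [0.9, -0.0, -0.1]
grip_width: 0.0109
gripper_force: 29.6
```

servo_tool([
  [35, -448, 0, 0, 0, 0, 0.0],
  [35, -448, 0, 0, 0, 0, 0.0],
  [35, -448, 0, 0, 0, 0, 0.0],
  [35, -448, 0, 0, 0, 0, 0.0],
  [35, -448, 0, 0, 0, 0, 0.0],
  [35, -448, 0, 0, 0, 0, 0.0],
  [35, -448, 0, 0, 0, 0, 0.0],
  [35, -448, 0, 0, 0, 0, 0.0],
  [35, -448, 0, 0, 0, 0, 0.0],
  [35, -448, 0, 0, 0, 0, 0.0],
  [35, -448, 0, 0, 0, 0, 0.0],
  [35, -448, 0, 0, 0, 0, 0.0],
  [35, -448, 0, 0, 0, 0, 0.0],
  [35, -448, 0, 0, 0, 0, 0.0],
  [35, -448, 0, 0, 0, 0, 0.0],
])

```text
t: 4.7
ee_pos: [0.6151, -0.3201, 0.2502]
orientation: [0.0, -0.69, 0.724, 0.0]
force: [-0.4, 0.2, -1.2]
grip_width: 0.0111
gripper_force: 29.6
```

servo_tool([
  [0, 0, -40, 0, 0, 0, 0.0],
  [0, 0, -80, 0, 0, 0, 0.0],
  [0, 0, -120, 0, 0, 0, 0.0],
  [0, 0, -160, 0, 0, 0, 0.0],
  [0, 0, -195, 0, 0, 0, 0.0],
  [0, 0, -215, 0, 0, 0, 0.0],
  [0, 0, -225, 0, 0, 0, 0.0],
  [0, 0, -230, 0, 0, 0, 0.0],
  [0, 0, -230, 0, 0, 0, 0.0],
  [0, 0, -230, 0, 0, 0, 0.0],
])

```text
t: 5.53
ee_pos: [0.6168, -0.3213, 0.0224]
orientation: [0.001, -0.69, 0.724, -0.002]
force: [0.1, 0.3, -1.0]
grip_width: 0.0111
gripper_force: 29.6
```

servo_tool([
  [0, 0, -3, 0, 0, 0, 0.0],
  [0, 0, -4, 0, 0, 0, 0.0],
  [0, 0, -4, 0, 0, 0, 0.0],
  [0, 0, -4, 0, 0, 0, 0.4],
  [0, 0, -4, 0, 0, 0, 0.4],
  [0, 0, -4, 0, 0, 0, 0.4],
  [0, 0, -4, 0, 0, 0, 0.4],
  [0, 0, -4, 0, 0, 0, 0.4],
  [0, 0, 10, 0, 0, 0, 0.4],
  [0, 0, 40, 0, 0, 0, 0.4],
  [0, 0, 80, 0, 0, 0, 0.4],
  [0, 0, 120, 0, 0, 0, 0.4],
  [0, 0, 160, 0, 0, 0, 0.4],
  [0, 0, 200, 0, 0, 0, 0.4],
  [0, 0, 230, 0, 0, 0, 0.4],
  [0, 0, 230, 0, 0, 0, 0.4],
])

```text
t: 6.87
ee_pos: [0.6178, -0.3231, 0.2597]
orientation: [0.003, -0.69, 0.724, -0.007]
force: [0.4, -0.8, 1.8]
grip_width: 0.0341
gripper_force: 0.0
```

servo_tool([
  [-37, 396, 0, 0, 0, 1.571, 0.5],
  [-37, 396, 0, 0, 0, 1.571, 0.5],
  [-37, 396, 0, 0, 0, 1.571, 0.5],
  [-37, 396, 0, 0, 0, 1.571, 0.5],
  [-37, 396, 0, 0, 0, 1.571, 0.5],
  [-37, 396, 0, 0, 0, 1.571, 0.5],
  [-37, 396, 0, 0, 0, 1.571, 0.5],
  [-37, 396, 0, 0, 0, 1.571, 0.5],
  [-37, 396, 0, 0, 0, 1.571, 0.5],
  [-37, 396, 0, 0, 0, 1.571, 0.5],
  [-37, 396, 0, 0, 0, 1.571, 0.5],
  [-37, 396, 0, 0, 0, 1.571, 0.5],
  [-37, 396, 0, 0, 0, 1.571, 0.5],
  [-37, 396, 0, 0, 0, 1.571, 0.5],
  [-37, 396, -60, 0, 0, 1.571, 0.5],
  [-37, 396, -90, 0, 0, 1.571, 0.5],
  [-37, 396, -90, 0, 0, 1.571, 0.5],
  [-37, 396, -90, 0, 0, 1.571, 0.5],
])

```text
t: 8.37
ee_pos: [0.5762, 0.0737, 0.1574]
orientation: [0.002, 1.0, -0.025, -0.004]
force: [0.4, 0.2, 1.0]
grip_width: 0.0424
gripper_force: 0.0
```

```bash
python3 - <<'E'
from h import *
w=shot("wrist"); t=shot("top"); s=shot("scene")
st=env.state(); print(st["ee_pos"],st["orientation"],st["joints"],w["xyz"])
a=cv2.resize(w["image"],(560,420)); b=np.vstack([cv2.resize(t["image"][150:220,390:455],(240,210)),cv2.resize(s["image"][175:230,100:175],(240,210))])
save(np.hstack([a,b]),"w2.png")
E
```

```text
[0.57990537 0.07494338 0.16285265] [-3.94272071e-04  9.99698593e-01 -2.44454441e-02  2.23326800e-03] [ 0.40593935  0.37167868 -0.19535456  0.00136352 -0.9993753   1.11522618] [0.65311547 0.06967176 0.30057142]
```

View pics/w2.png

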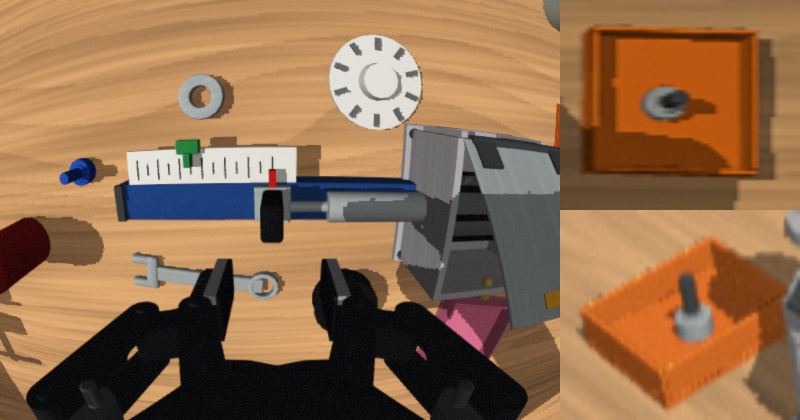

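The follower stands upright in the orange tray. The wrist view shows the pointer at (272,178), the marker stem at (187,160) and the handle at (271,215), with the fingers astride the handle's line. Next I descend and grip.

servo_tool([
  [0, 0, -30, 0, 0, 0, 0.5],
  [0, 0, -60, 0, 0, 0, 0.5],
  [0, 0, -85, 0, 0, 0, 0.5],
  [0, 0, -100, 0, 0, 0, 0.5],
  [0, 0, -104, 0, 0, 0, 0.5],
  [0, 0, -104, 0, 0, 0, 0.5],
  [0, 0, -104, 0, 0, 0, 0.5],
  [0, 0, -104, 0, 0, 0, 0.0],
  [0, 0, -104, 0, 0, 0, 0.0],
  [0, 0, -104, 0, 0, 0, 0.0],
  [0, 0, -104, 0, 0, 0, 0.0],
  [0, 0, -104, 0, 0, 0, 0.0],
  [0, 0, -104, 0, 0, 0, 0.0],
  [0, 0, -104, 0, 0, 0, 0.0],
  [0, 0, -104, 0, 0, 0, 0.0],
  [0, 0, -104, 0, 0, 0, 0.0],
], force=60)

```text
t: 9.85
ee_pos: [0.5794, 0.0767, 0.0584]
orientation: [-0.001, 1.0, -0.024, 0.002]
force: [-2.5, 6.1, 4.7]
grip_width: 0.0155
gripper_force: 59.1
```

```bash
cat >> h.py <<'E'
MY=np.array([.048,.9988]); MX=np.array([.9988,-.048]); O=np.array([.5684,-.1128])
def loc(p): d=np.array(p)[:2]-O; return np.round(np.array([d@MX,d@MY])*1000,1)
def gap(save_as=None):
    "pointer and marker in the wrist and scene cameras: meter-frame x,y (mm)"
    for n in("wrist","scene"):
        c=shot(n); im=c["image"].astype(int); k=np.ones((3,3),np.uint8)
        for col,m in(("red",(im[...,0]>110)&(im[...,1]<60)&(im[...,2]<60)),("green",(im[...,1]>75)&(im[...,0]<70)&(im[...,2]<100))):
            nn,l,stt,cen=cv2.connectedComponentsWithStats(m.astype(np.uint8))
            for i in range(1,nn):
                if stt[i,4]<6: continue
                p=(fpx if n=="wrist" else px)(c,*cen[i],.042); q=loc(p)
                if -30<q[0]<80 and 150<q[1]<340: print(n,col,stt[i],np.round(cen[i],1),q)
    s=env.state(); print(s["t"],s["ee_pos"],s["force"],s["grip_width"],s["gripper_force"],loc(s["ee_pos"]))
E
python3 -c "
from h import *
gap(); c=load('wrist'); save(c['image'],'w3.png')"
```

```text
wrist red [271 210  12  26 278] [276.5 222.9] [ 23.2 189.3]
wrist green [131 160  33  44 840] [146.7 175.9] [ 49.1 257.9]
scene red [263 256   6   7  28] [265.6 258.7] [ 26.1 191.9]
scene green [277 278  13  12  87] [283.7 283.4] [ 53.4 265.4]
9.95 [0.57943849 0.07668746 0.05842127] [-2.70420673  5.81835543  3.9649039 ] 0.01526177167231888 59.0919291973114 [  1.9 189.8]
```

View pics/w3.png

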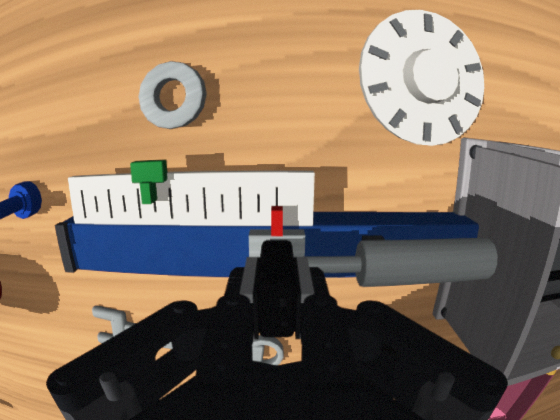

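Fingers hold the handle; pointer at (277,218), marker stem at (148,193). Pull 60 mm first.

servo_tool([
  [0.2, 4, 0, 0, 0, 0, 0],
  [0.4, 8, 0, 0, 0, 0, 0],
  [0.6, 13, 0, 0, 0, 0, 0],
  [0.9, 18, 0, 0, 0, 0, 0],
  [1.1, 23, 0, 0, 0, 0, 0],
  [1.3, 28, 0, 0, 0, 0, 0],
  [1.6, 33, 0, 0, 0, 0, 0],
  [1.8, 38, 0, 0, 0, 0, 0],
  [2.1, 43, 0, 0, 0, 0, 0],
  [2.3, 48, 0, 0, 0, 0, 0],
  [2.5, 52, 0, 0, 0, 0, 0],
  [2.7, 56, 0, 0, 0, 0, 0],
  [2.8, 58, 0, 0, 0, 0, 0],
  [2.9, 60, 0, 0, 0, 0, 0],
  [2.9, 60, 0, 0, 0, 0, 0],
  [2.9, 60, 0, 0, 0, 0, 0],
])

```text
t: 11.28
ee_pos: [0.5821, 0.1327, 0.0584]
orientation: [0.001, 1.0, -0.024, 0.001]
force: [1.1, -9.0, 7.3]
grip_width: 0.0153
gripper_force: 59.7
```

```bash
python3 -c "
from h import *
gap(); c=load('wrist'); s=load('scene'); save(np.hstack([cv2.resize(c['image'][140:260,190:340],(400,320)),cv2.resize(s['image'][245:305,255:330],(400,320),interpolation=cv2.INTER_CUBIC)]),'w4.png')"
```

```text
wrist red [271 210  12  26 291] [276.9 222.6] [ 23.3 245. ]
wrist green [ 229  159   38   46 1034] [247.6 174.2] [ 48.9 259.7]
scene red [283 269   7   7  31] [286.3 271.7] [ 26.6 247.7]
scene green [277 278  13  12  87] [283.7 283.4] [ 53.2 265.3]
11.3833 [0.58208212 0.13257887 0.05840658] [ 1.47896745 -8.20996551  6.82032772] 0.015328160671001187 59.67858910560608 [  1.9 245.7]
```

View pics/w4.png

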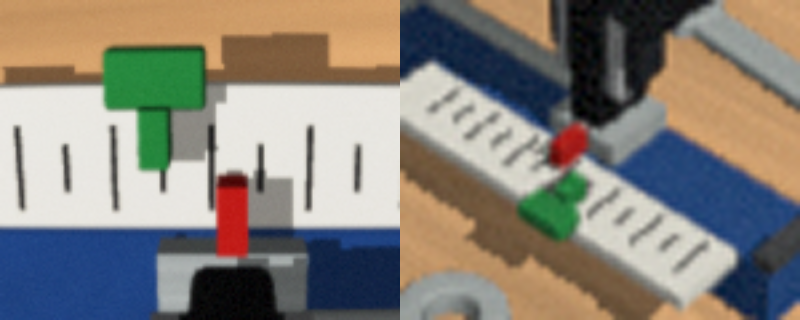

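The pointer (233,215 in the left crop) is still short of the marker stem (155,140).

```bash
python3 -c "
from h import *
c=load('wrist'); k=150/400; g=lambda u,v:(190+u*k,140+v*320*0+v*120/320)
for z in(.04,.045):
  print(z,'red',loc(fpx(c,*g(233,186),z)),loc(fpx(c,*g(233,240),z)),'green',loc(fpx(c,*g(154,165),z)),loc(fpx(c,*g(154,115),z)))
for u in(17,67,114,211,261,309,357): print(loc(fpx(c,*g(u,180),.03)))
"
```

```text
0.04 red [ 29.7 244.8] [ 18.5 244.8] green [ 34.  260.1] [ 43.9 259.9]
0.045 red [ 31.2 244.8] [ 20.3 244.8] green [ 35.3 259.6] [ 45.  259.4]
[ 28.2 290.2]
[ 28.2 279.4]
[ 28.1 269.4]
[ 28.1 249.3]
[ 28.1 238.9]
[ 28.1 228.9]
[ 28.1 218.9]
```

servo_tool([
  [0.2, 3, 0, 0, 0, 0, 0],
  [0.3, 6, 0, 0, 0, 0, 0],
  [0.4, 9, 0, 0, 0, 0, 0],
  [0.5, 12, 0, 0, 0, 0, 0],
  [0.6, 14, 0, 0, 0, 0, 0],
  [0.7, 15.5, 0, 0, 0, 0, 0],
  [0.7, 15.5, 0, 0, 0, 0, 0],
  [0.7, 15.5, 0, 0, 0, 0, 0],
])

```text
t: 12.05
ee_pos: [0.5828, 0.1476, 0.0584]
orientation: [0.002, 1.0, -0.024, 0.001]
force: [1.5, -10.4, 6.5]
grip_width: 0.0151
gripper_force: 59.7
```

```bash
python3 -c "
from h import *
gap(); c=load('wrist'); s=load('scene'); save(np.hstack([cv2.resize(c['image'][140:260,190:340],(400,320)),cv2.resize(s['image'][245:305,255:330],(400,320),interpolation=cv2.INTER_CUBIC)]),'w5.png')"
```

```text
wrist red [271 210  12  25 282] [276.9 222.2] [ 23.6 260. ]
wrist green [ 257  159   39   45 1056] [276.3 174.4] [ 48.7 260.2]
scene red [289 272   7   7  30] [292.3 274.9] [ 25.6 262. ]
scene green [277 277  13  13  92] [283.8 283.2] [ 52.8 265.2]
12.15 [0.58282698 0.14754727 0.05841075] [  2.39702032 -11.15748527   6.41011824] 0.01479889392307403 59.716413617134094 [  1.9 260.7]
```

View pics/w5.png

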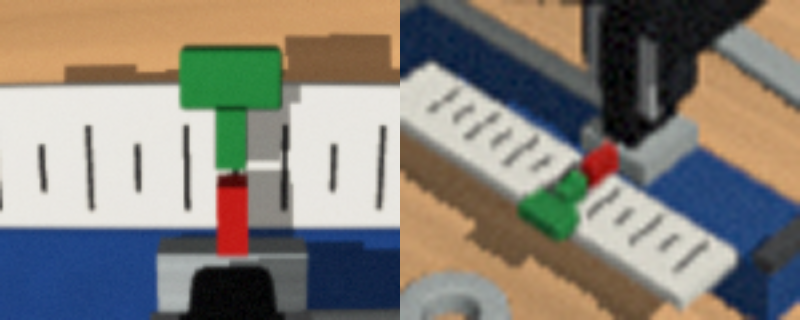

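Pointer (233) and marker stem (231) are level to within about 0.4 mm. Hold for about two seconds.

servo_tool([
  [0, 0.3, 0, 0, 0, 0, 0],
  [0, 0.3, 0, 0, 0, 0, 0],
  [0, 0.3, 0, 0, 0, 0, 0],
  [0, 0.3, 0, 0, 0, 0, 0],
  [0, 0.3, 0, 0, 0, 0, 0],
  [0, 0.3, 0, 0, 0, 0, 0],
  [0, 0.3, 0, 0, 0, 0, 0],
  [0, 0.3, 0, 0, 0, 0, 0],
  [0, 0.3, 0, 0, 0, 0, 0],
  [0, 0.3, 0, 0, 0, 0, 0],
  [0, 0.3, 0, 0, 0, 0, 0],
  [0, 0.3, 0, 0, 0, 0, 0],
  [0, 0.3, 0, 0, 0, 0, 0],
  [0, 0.3, 0, 0, 0, 0, 0],
  [0, 0.3, 0, 0, 0, 0, 0],
  [0, 0.3, 0, 0, 0, 0, 0],
  [0, 0.3, 0, 0, 0, 0, 0],
  [0, 0.3, 0, 0, 0, 0, 0],
  [0, 0.3, 0, 0, 0, 0, 0],
  [0, 0.3, 0, 0, 0, 0, 0],
])

```text
t: 13.82
ee_pos: [0.5828, 0.1478, 0.0584]
orientation: [0.002, 1.0, -0.024, 0.001]
force: [0.9, -10.1, 7.2]
grip_width: 0.0148
gripper_force: 59.7
```

servo_tool([
  [0, 0, 0, 0, 0, 0, 0],
  [0, 0, 0, 0, 0, 0, 0],
  [0, 0, 0, 0, 0, 0, 0],
  [0, 0, 0, 0, 0, 0, 0],
  [0, 0, 0, 0, 0, 0, 0],
  [-0.1, -2, 0, 0, 0, 0, 0],
  [-0.2, -5, 0, 0, 0, 0, 0],
  [-0.4, -9, 0, 0, 0, 0, 0],
  [-0.6, -13, 0, 0, 0, 0, 0],
  [-0.8, -17, 0, 0, 0, 0, 0],
  [-1.0, -21, 0, 0, 0, 0, 0],
  [-1.2, -25, 0, 0, 0, 0, 0],
  [-1.4, -29, 0, 0, 0, 0, 0],
  [-1.6, -33, 0, 0, 0, 0, 0],
  [-1.8, -37, 0, 0, 0, 0, 0],
  [-2.0, -41, 0, 0, 0, 0, 0],
  [-2.2, -45, 0, 0, 0, 0, 0],
  [-2.3, -48, 0, 0, 0, 0, 0],
])

```text
t: 15.32
ee_pos: [0.5806, 0.1011, 0.0584]
orientation: [0.001, 1.0, -0.024, 0.001]
force: [0.0, -4.6, 6.8]
grip_width: 0.0153
gripper_force: 59.7
```

servo_tool([
  [-0.2, -4, 0, 0, 0, 0, 0],
  [-0.4, -8, 0, 0, 0, 0, 0],
  [-0.6, -12, 0, 0, 0, 0, 0],
  [-0.8, -16, 0, 0, 0, 0, 0],
  [-0.9, -19, 0, 0, 0, 0, 0],
  [-1.0, -21, 0, 0, 0, 0, 0],
  [-1.1, -23, 0, 0, 0, 0, 0],
  [-1.2, -25, 0, 0, 0, 0, 0],
  [-1.3, -26, 0, 0, 0, 0, 0],
  [-1.3, -27, 0, 0, 0, 0, 0],
  [-1.4, -28, 0, 0, 0, 0, 0],
  [-1.4, -28, 0, 0, 0, 0, 0],
  [-1.4, -28, 0, 0, 0, 0, 0],
])

```text
t: 16.4
ee_pos: [0.5795, 0.0767, 0.0584]
orientation: [-0.001, 1.0, -0.024, 0.002]
force: [-1.9, 6.7, 7.3]
grip_width: 0.015
gripper_force: 59.8
```

```bash
python3 -c "
from h import *
gap()"
```

```text
wrist red [271 210  12  26 280] [276.5 223. ] [ 23.2 189.2]
wrist green [131 161  33  43 839] [146.6 176. ] [ 49.  257.9]
scene red [263 256   6   7  29] [265.6 258.8] [ 26.4 192.1]
scene green [277 278  13  12  87] [283.8 283.4] [ 53.2 265.5]
16.5 [0.5794727  0.07670295 0.0584415 ] [-1.97027305  6.03332428  7.71918596] 0.015254332633722912 59.81251895427704 [  2.  189.8]
```

servo_tool([
  [0, 0, 0, 0, 0, 0, 0.15],
  [0, 0, 0, 0, 0, 0, 0.3],
  [0, 0, 0, 0, 0, 0, 0.5],
  [0, 0, 0, 0, 0, 0, 0.5],
  [0, 0, 0, 0, 0, 0, 0.5],
  [0, 0, 20, 0, 0, 0, 0.5],
  [0, 0, 50, 0, 0, 0, 0.5],
  [0, 0, 90, 0, 0, 0, 0.5],
  [0, 0, 130, 0, 0, 0, 0.5],
  [0, 0, 170, 0, 0, 0, 0.3],
  [0, 0, 204, 0, 0, 0, 0],
  [0, 0, 204, 0, 0, 0, 0],
  [-28, -188, 204, 0, 0, 0, 0],
  [-28, -188, 204, 0, 0, 0, 0],
  [-28, -188, 204, 0, 0, 0, 0],
  [-28, -188, 204, 0, 0, 0, 0],
  [-28, -188, 204, 0, 0, 0, 0],
  [-28, -188, 204, 0, 0, 0, 0],
  [-28, -188, 204, 0, 0, 0, 0],
  [-28, -188, 204, 0, 0, 0, 0],
])

```text
t: 18.17
ee_pos: [0.5498, -0.1135, 0.2599]
orientation: [-0.0, 1.0, -0.025, -0.0]
force: [0.1, -0.3, -0.5]
grip_width: -0.0001
gripper_force: 0.0
```

```bash
python3 - <<'E'
from h import *
s=shot("scene"); t=load("top"); st=env.state(); print(st["ee_pos"],st["force"],st["grip_width"])
# free edge of flap by depth, from the first top frame still valid: fit plane around flap
t=shot("top"); P=cloud(s).reshape(-1,3)
d=(P[:,:2]-O); x=d@MX*1000; y=d@MY*1000; z=P[:,2]*1000
k=(abs(y)<50)&(x>-60)&(x<50)&(z>110)&(z<192)&(z<96+1.3*(62-x)+5)
A=np.c_[62-x[k],np.ones(k.sum())]; sol,res,_,_=np.linalg.lstsq(A,z[k],rcond=None); print(k.sum(),sol,np.arctan(sol[0]),np.std(A@sol-z[k]),x[k].min(),z[k].max())
E
```

```text
[ 0.55002241 -0.11299218  0.25998789] [-0.81772379  0.24613424  0.53699122] 6.652902161317249e-05
1705 [  0.95834128 102.98991814] 0.7641289195226316 1.736347273291008 -28.738802143448215 188.82149974024642
```

servo_tool([
  [3, 0, -35, 0, 0, 0, 0],
  [4, 0, -65, 0, 0, 0, 0],
  [4, 0, -78, 0, 0, 0, 0],
  [4, 0, -85, 0, 0, 0, 0],
  [1, 0, -90, 0, 0, 0, 0],
  [-3, 0, -95, 0, 0, 0, 0],
  [-6, 0, -100, 0, 0, 0, 0],
  [-9, 0, -105, 0, 0, 0, 0],
  [-12, 0, -109, 0, 0, 0, 0],
  [-15, 0, -114, 0, 0, 0, 0],
  [-17, 0, -119, 0, 0, 0, 0],
  [-19.5, 0, -123, 0, 0, 0, 0],
  [-21, 0, -128, 0, 0, 0, 0],
  [-23, 0, -133, 0, 0, 0, 0],
  [-24.5, 0, -138, 0, 0, 0, 0],
  [-25.5, 0, -143, 0, 0, 0, 0],
  [-26, 0, -146, 0, 0, 0, 0],
])

```text
t: 19.68
ee_pos: [0.5235, -0.1136, 0.1135]
orientation: [-0.0, 1.0, -0.025, -0.001]
force: [0.0, 0.1, 0.9]
grip_width: -0.0001
gripper_force: 0.2
```

servo_tool([
  [0, 0, -3, 0, 0, 0, 0],
  [-0.5, 0, -5, 0, 0, 0, 0],
  [-1, 0, -7, 0, 0, 0, 0],
  [-1, 0, -9, 0, 0, 0, 0],
  [-1, 0, -11, 0, 0, 0, 0],
  [-1, 0, -12, 0, 0, 0, 0],
  [-1, 0, -13, 0, 0, 0, 0],
  [-1, 0, -14, 0, 0, 0, 0],
  [-1, 0, -14, 0, 0, 0, 0],
])

```text
t: 20.43
ee_pos: [0.5229, -0.1135, 0.0998]
orientation: [0.0, 1.0, -0.024, -0.0]
force: [0.3, -0.4, -0.4]
grip_width: 0.0002
gripper_force: 0.0
```

```bash
python3 - <<'E'
from h import *
s=shot("scene"); save(s["image"][130:270,120:300],"s6.png",3.5); st=env.state(); print(st["ee_pos"],st["force"])
E
```

```text
[ 0.52296397 -0.11354812  0.09997453] [-0.44856082 -0.34322489  0.18094418]
```

View pics/s6.png

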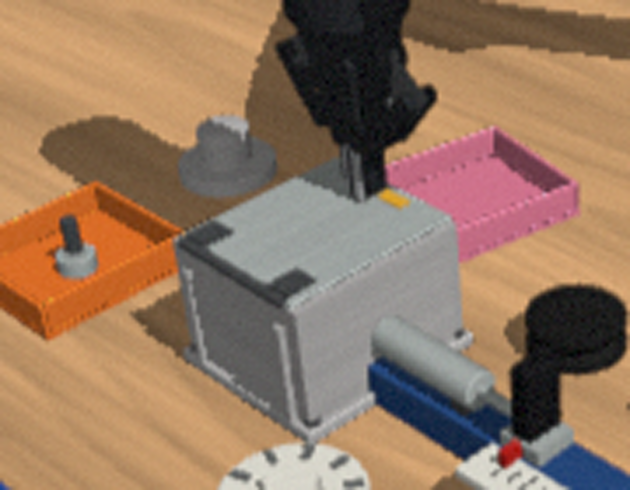

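The flap appears flat, with the tip at (360,195) on it; follower in tray, handle home. No contact force is left, so I press a little more to be sure it has clicked.

servo_tool([
  [0, 0, -1, 0, 0, 0, 0],
  [0, 0, -2, 0, 0, 0, 0],
  [0, 0, -3, 0, 0, 0, 0],
  [0, 0, -4, 0, 0, 0, 0],
  [0, 0, -5, 0, 0, 0, 0],
  [0, 0, -6, 0, 0, 0, 0],
  [0, 0, -6, 0, 0, 0, 0],
  [0, 0, -6, 0, 0, 0, 0],
])

```text
t: 21.15
ee_pos: [0.5232, -0.1137, 0.0986]
orientation: [0.001, 1.0, -0.024, 0.001]
force: [-8.3, 3.8, 25.1]
grip_width: -0.0001
gripper_force: 12.1
```

servo_tool([
  [0, 0, 0, 0, 0, 0, 0],
  [0, 0, 3, 0, 0, 0, 0],
  [0, 0, 10, 0, 0, 0, 0],
  [0, 0, 40, 0, 0, 0, 0],
  [0, 0, 80, 0, 0, 0, 0],
  [-20, 0, 120, 0, 0, 0, 0],
  [-60, 0, 150, 0, 0, 0, 0],
  [-100, 0, 150, 0, 0, 0, 0],
  [-100, 0, 150, 0, 0, 0, 0],
  [-100, 0, 150, 0, 0, 0, 0],
])

```text
t: 21.98
ee_pos: [0.4208, -0.1136, 0.2455]
orientation: [-0.0, 1.0, -0.025, 0.001]
force: [-0.6, -0.3, 0.8]
grip_width: 0.0
gripper_force: 0.0
```

```bash
python3 - <<'E'
from h import *
gap(); s=load("scene"); P=cloud(s).reshape(-1,3)
d=(P[:,:2]-O); x=d@MX*1000; y=d@MY*1000; z=P[:,2]*1000
for a,b in((30,50),(0,20),(-30,-10),(-66,-45)):
    k=(abs(y)<45)&(x>a)&(x<b)&(z>80)&(z<130); print(a,b,k.sum(),np.median(z[k]))
E
```

```text
wrist red [103  41   5  11  39] [104.9  45.5] [ 24.2 189.3]
wrist green [ 56  32  12  18 109] [60.9 38.7] [ 46.5 256.6]
scene red [263 256   6   7  28] [265.5 258.8] [ 26.4 191.9]
scene green [277 278  13  12  87] [283.8 283.4] [ 53.2 265.4]
22.0833 [ 0.42314342 -0.1135353   0.24452085] [ 0.56461477  0.18686074 -0.5099687 ] 1.5140196787991876e-05 0.0 [-145.    -7.7]
30 50 202 100.40068446610974
0 20 210 100.14383803046317
-30 -10 194 100.03184672082133
-66 -45 174 100.52273792580613
```

The flap is flat at about 100 mm along its whole length, the handle is home, and the marker has not moved.

```bash
python3 -c "
from plant import env
print(env.finish_job())"
```

```text
the job is handed in; nothing more can be done
None
```

The job is done and handed in at about 22 s: the steel follower stands in the orange tray, the handle was held level with the marker (within about 0.5 mm) for just over two seconds and eased back home, and the flap is pressed flat shut.

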